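# Put four mixed-up bench things back in their own trays

### The job

The four things on the locksmith's bench have been put in each other's trays. Put the padlock in the square tray, the lock cylinder lengthwise in the oblong tray, the loupe in the round dish and the car fob on the wooden board, each in the middle of its place, lying flat on it as it lies now (the loupe standing upright). The bare blue felt mat is free for setting a thing down on the way. Leave the lidded pot standing where it is.

Things in the scene. Friction and masses are not known exactly. Their poses are not given: they have to be found in the camera images.
- padlock_center (a point): Steel padlock lying on its side, 79 x 50 x 18 mm (x, y, z). The point is the middle of its outline, 9 mm above its underside; z is up. The solid block, the part to grip, reaches from x = -38 to +5 mm and y = -25 to +25 mm (its middle is at x = -16 mm); the shackle is the rest, on the +x side. 0.1 to 0.2 kg.
- cylinder_center (a point): Brass-coloured double lock cylinder lying on its side, 41 x 73 x 17 mm, long along its y. The point is its middle, 8.5 mm above its underside; z is up. The body to grip reaches from x = -20 to +14 mm, so it is gripped across x, 34 mm wide with the middle at x = -3 mm. 0.11 to 0.22 kg.
- loupe_center (a point): Black waisted eyeglass loupe standing upright with its wide mouth up, round, 38 mm in diameter, 32 mm high. The point is on its axis, half-way up; z is its axis, up. 0.02 to 0.045 kg.
- fob_center (a point): Black car-key remote fob lying flat, 35 x 63 x 15 mm, long along its y; gripped across x. The point is its middle, 7.5 mm above its underside; z is up. 0.025 to 0.05 kg.
- square_tray: Square steel tray fixed to the bench, 108 x 108 mm outside, 100 x 100 mm inside. Origin: centre of its underside; the inner floor is 6 mm and the top of its rim 10 mm above the origin. A wrong thing lies in it at the start.
- oblong_tray: Oblong steel tray fixed to the bench, 128 x 78 mm outside, 120 x 70 mm inside, long along its x. Origin: centre of its underside; the inner floor is 6 mm and the top of its rim 10 mm above the origin. A wrong thing lies in it at the start.
- round_dish: Round shallow steel dish fixed to the bench, 118 mm in diameter outside, 110 mm inside. Origin: centre of its underside; the inner floor is 6 mm and the top of its rim 10 mm above the origin. A wrong thing lies in it at the start.
- board: Plain flat board of light wood without a rim, fixed to the bench, 105 x 85 x 6 mm, long along its x. Origin: centre of its underside; its top is 6 mm above the origin. A wrong thing lies on it at the start.
- mat: Bare blue felt mat, 80 x 80 x 3 mm, fixed to the bench, with nothing on it: the free spot. Origin: centre of its underside; its top is 3 mm above the origin.
- pot_center (a point): Bystander: round lidded pot, white below with a tan lid, 62 mm in diameter, 35 mm high, loose, standing behind the trays. The point is on its axis, half-way up.

How it is judged (in metres and radians):
At the end, for the whole second after the job is handed in: Padlock, lock cylinder, loupe and fob lie within 15 mm of the centres of the square tray, oblong tray, round dish and board, each on its floor (height within 3 mm), right side up (within 0.1 rad); the cylinder lies along its tray (within 0.4 rad); the pot is within 20 mm of where it stood (horizontal distance between padlock_center and square_tray below 0.015 m and z of padlock_center in the frame of square_tray between 0.012 and 0.018 m and angle between each of padlock_center, cylinder_center, loupe_center, fob_center's own z axis and vertical below 0.1 rad and horizontal distance between cylinder_center and oblong_tray below 0.015 m and z of cylinder_center in the frame of oblong_tray between 0.0115 and 0.0175 m and horizontal distance between loupe_center and round_dish below 0.015 m and z of loupe_center in the frame of round_dish between 0.019 and 0.025 m and horizontal distance between fob_center and board below 0.015 m and z of fob_center in the frame of board between 0.0105 and 0.0165 m and angle between the y axis of cylinder_center and the x axis of oblong_tray, either way round below 0.4 rad and distance of pot_center from where it was at the start of the episode below 0.02 m); the robot touches nothing.
It fails at once if the lidded pot is pushed or lifted by more than 20 mm (distance of pot_center from where it was at the start of the episode above 0.02 m).
It also fails if it takes over 144 s, if anything falls off the work surface, if the arm or the gripper's body presses on something with over 40 N, if the wrist force passes 120 N, or if a joint passes its speed limit or range.

### The arm

A 6-joint arm with a two-finger parallel gripper is mounted at the origin on a cart in front of the work surface, level with it; the furniture and walls round the work are solid. World frame = base frame: x ahead of the robot, y to its left, z up, the work surface at z = 0. Lengths are in m, angles in degrees, forces in N, time in s.
With the tool pointing down it reaches from about 0.25 to 0.725 m from the base axis. Payload 9.7 kg.
Tool frame: the origin (TCP) lies at the centre of the arm's flange, where the gripper is bolted on; the fingertips stand 173 mm ahead of it and the grasp point (between the pads) lies 155 mm ahead of it; z points along the fingers, y is the line along which they close (so a half turn about z gives the same grasp; the last joint's range is limited). The gripper opens to 85 mm and grips with 20 to 120 N. Pads are 22 mm wide; open, the fingers measure 114 mm over their backs; the gripper's body (76 mm by 85 mm) begins 54 mm behind the grasp point. The pads swing forward as they close: fully open they stand 13 mm farther back than shut.
Start: joints at [72.594, 4.979, 10.078, 95.1, 0, 90], TCP at [0.165, 0.525, 0.405] pointing down, gripper open.
Joint ranges: [-179.16, 179.16], [-48.56, 103.87], [-65.8, 70.77], [-126.05, 130.52], [-82.76, 87.17], [-180, 180]. Speed limits (degrees/s): [127.2, 127.2, 147.25, 180, 180, 180].

### API

Orientations are given as [roll, pitch, yaw] about the fixed x, y, z axes, in that order (R = Rz(yaw) Ry(pitch) Rx(roll)).
In Python, from workcell import monitor, camera, get_calibration, bot gives the robot as it stands.
- The arm moves only by the tool carry_out, never from a script. Its argument "targets" is text: rows parted by semicolons, each of 7 numbers parted by spaces: the shift along the tool's x, y, z in units of 0.04 m (1.0 is 0.04 m), then the turn, a rotation vector about the tool's x, y, z in units of 0.1 rad (1.0 is 0.1 rad), then the opening, from -1 (shut) to 1 (fully open), so that 0 is half open. A call has exactly 8 rows; each row shifts and turns the commanded pose from where the row before left it, along the tool's axes as they then stand; what a row does not reach is not made up. A row lasts 1/12 s, in which the tool goes at most 41.7 mm and 7.16 degrees, less where a joint would pass 70% of its speed; a pose out of reach is approached as far as the arm can. A call with a number of a shift or a turn outside -1 to 1 is refused whole. A call with a gripper value outside its range is refused whole. The fingers move at their own pace and stop on an object; "newtons" is the grip in N (left out, the last holds). Time passes only in rows, so rows that do not move let the fingers close, or fill a call up. It gives the time, the measured TCP pose, the force, the opening and the grip force at its end, in the units of the state.
- monitor.get_obs(): the state, without advancing time (a new reading comes with each control period).
- camera(name): name is "side" or "top"; returns the picture (400x640x3 uint8, red, green, blue); there is no depth.
- get_calibration(name): a dict with "fx", "fy", "cx", "cy" (pixels), "view" (4x4, takes a point from world to camera coordinates). Camera axes: x right, y down, z forward; pixel columns grow to the right and rows downward; lengths in m; the calibration is good to about 2 mm. A picture is of the moment at which its call begins. get_calibration takes no time and is no camera call.
- bot.job_done(): hands the job in; it is judged then, once.
The state is a dict: "time": time; "q": joint angles; "qd": joint speeds; "joint_efforts": joint torques, N m; "ee_pos": TCP position; "tcp_rot": TCP orientation; "wrist_force": force on the tool from outside, world axes, zero at the start; "torque": the same for the moment, N m; "opening": finger opening in m; "grasp_force": force on a finger pad.
Only numpy, scipy, OpenCV 4.12 (cv2) and the standard library are available. Lean on these libraries where they do the work, as an engineer would, in place of code of your own. Each camera call takes 0.05 s, during which the arm holds its last target. There are 200 camera calls.

## Working session

There is one attempt and no reset: what is moved stays moved. The work goes in short steps, Python scripts to look and compute and a tool call to move; the robot and the scene stay as the last step left them, time stands still between calls to the robot, and variables do not carry over. Pictures are saved under pics/ and viewed, at most 14 in all, crops included, and the job is handed in when it is done.

Besides the shell and the picture viewer there is one more tool, called as name(argument=value, ...) on one line, values as JSON. carry_out: Moves the arm, as the interface text tells. Shifts and turns lie within -1 to 1; 1 stands for 0.04 m of shift or 0.1 rad of turn. Its arguments: {"type":"object","properties":{"targets":{"type":"string"},"newtons":{"type":"number"}},"required":["targets"]}

```bash
mkdir -p pics; python3 - <<'E'
from workcell import monitor, camera, get_calibration
import cv2
o=monitor.get_obs();print(o)
for n in("top","side"):
    im=camera(n);cv2.imwrite(f"pics/{n}0.png",im[:,:,::-1])
    c=get_calibration(n);print(n,c)
E
```

```text
{'time': 0.0, 'q': array([7.25938958e+01, 5.01248955e+00, 1.00344788e+01, 9.51000291e+01,
       1.53817871e-03, 8.99987943e+01]), 'qd': array([ 0.14462994, -0.10580337,  0.05654644,  0.09779246,  0.01162949,
        0.02784273]), 'joint_efforts': array([ 4.67057434e-04, -5.20391679e+01,  4.64804184e+01,  1.62232993e-02,
        4.77089941e-05,  9.84332274e-06]), 'ee_pos': array([0.16452702, 0.52482042, 0.4039698 ]), 'tcp_rot': array([-1.79921960e+02, -1.53981946e-03,  1.62595099e+02]), 'wrist_force': array([ 0.37562027, -0.27975875,  0.34129276]), 'torque': array([ 0.01120219, -0.04737141,  0.00495025]), 'grasp_force': 0.0, 'opening': 0.08528888297185315}
top {'fx': 474.46337402200396, 'fy': 474.46337402200396, 'cx': 319.3620608284237, 'cy': 198.18911850178233, 'view': array([[-0.01927275, -0.99977999, -0.0082787 , -0.14969608],
       [-0.99622756,  0.01990369, -0.08446592,  0.61060152],
       [ 0.08461211,  0.00661958, -0.99639198,  0.90561748],
       [ 0.        ,  0.        ,  0.        ,  1.        ]])}
side {'fx': 409.86437165206627, 'fy': 409.86437165206627, 'cx': 311.5663175949222, 'cy': 199.16976495416247, 'view': array([[-0.89131399, -0.45337005,  0.00386927,  0.46938797],
       [-0.29833841,  0.5800568 , -0.75797645,  0.3102333 ],
       [ 0.34139942, -0.67674937, -0.65227044,  0.56464747],
       [ 0.        ,  0.        ,  0.        ,  1.        ]])}
```

View pics/top0.png

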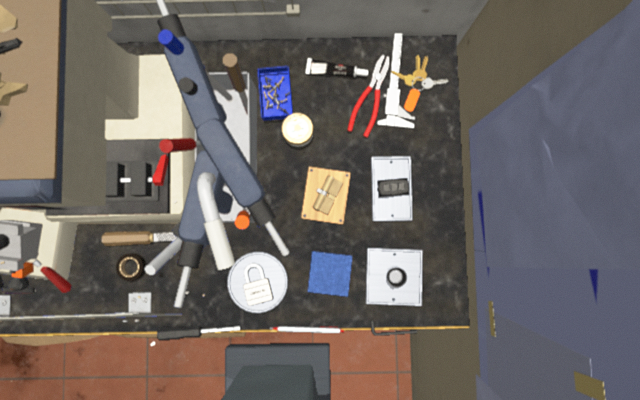

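View pics/side0.png

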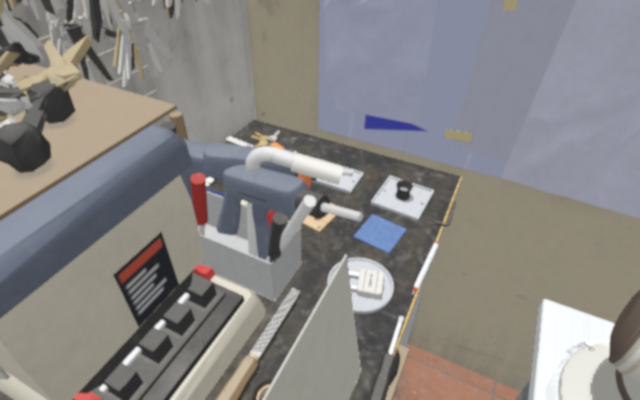

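Top view: the board (326,195) holds the cylinder, the oblong tray (392,188) the fob, the square tray (395,277) the loupe and the round dish (257,282) the padlock. The mat is at (330,273) and the pot at (297,130). A blue-grey key machine overhangs on the left (160..290, 0..300). The side view shows the machine hiding the board.

```bash
cat > h.py <<'E'
import numpy as np, cv2
from workcell import monitor, camera, get_calibration
C={n:get_calibration(n) for n in("top","side")}
def ray(n,u,v):
    c=C[n];R=c["view"][:3,:3];t=c["view"][:3,3]
    return -R.T@t, R.T@np.array([(u-c["cx"])/c["fx"],(v-c["cy"])/c["fy"],1])
def on(n,u,v,z):
    o,d=ray(n,u,v);return (o+d*(z-o[2])/d[2])[:2]
def tri(a,b):
    o1,d1=ray("top",*a);o2,d2=ray("side",*b)
    s=np.linalg.lstsq(np.c_[d1,-d2],o2-o1,rcond=None)[0]
    p,q=o1+s[0]*d1,o2+s[1]*d2
    return (p+q)/2,np.linalg.norm(p-q)
def px(n,p):
    c=C[n];q=c["view"]@np.r_[p,1];return c["fx"]*q[0]/q[2]+c["cx"],c["fy"]*q[1]/q[2]+c["cy"]
E
python3 - <<'E'
from h import *
np.set_printoptions(precision=4,suppress=True)
print("cam",ray("top",0,0)[0],ray("side",0,0)[0])
for nm,a,z in [("pot",(297,130),.035),("board",(326,195),.006),("obl",(392,188),.008),("sq",(395,277),.008),("dish",(257,282),.01),("mat",(330,273),.003)]: print(nm,on("top",*a,z))
for nm,a,b in [("white handle end",(222,262),(345,170)),("rod end",(287,253),(358,215)),("black-rod",(182,302),(277,250)),("loupe",(397,275),(404,187)),("orange",(242,219),(303,178)),("red",(180,145),(200,190)),("greybody top",(165,10),(205,145))]: print(nm,*tri(a,b))
im=cv2.imread("pics/top0.png")
cv2.imwrite("pics/topc.png",cv2.resize(im[100:330,210:440],None,fx=2.6,fy=2.6,interpolation=cv2.INTER_CUBIC))
im=cv2.imread("pics/side0.png")
cv2.imwrite("pics/sidec.png",cv2.resize(im[110:330,190:480],None,fx=2.7,fy=2.7,interpolation=cv2.INTER_CUBIC))
E
```

```text
cam [ 0.5288 -0.1678  0.9527] [0.3182 0.415  0.6016]
pot [ 0.7421 -0.1204]
board [ 0.6153 -0.1749]
obl [ 0.6265 -0.3071]
sq [ 0.4504 -0.3074]
dish [ 0.4459 -0.0357]
mat [ 0.4602 -0.1797]
white handle end [ 0.4918 -0.0211  0.2549] 0.011631627563025026
rod end [ 0.4958 -0.1049  0.0973] 0.017190329035778686
black-rod [0.4777 0.0836 0.1979] 0.10395376685801604
loupe [ 0.4549 -0.3084  0.0299] 0.0022405523516825523
orange [ 0.5623 -0.0395  0.2021] 0.0009428718693152572
red [0.6846 0.0604 0.2038] 0.005076800820823615
greybody top [0.7866 0.0207 0.277 ] 0.15965188549618325
```

View pics/topc.png

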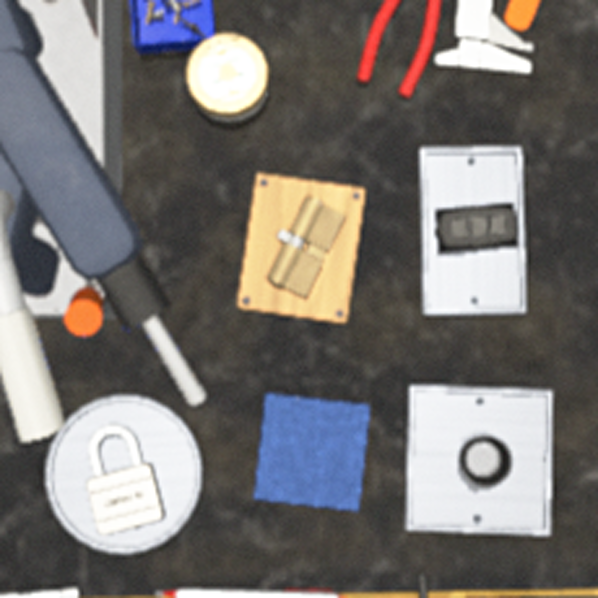

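View pics/sidec.png

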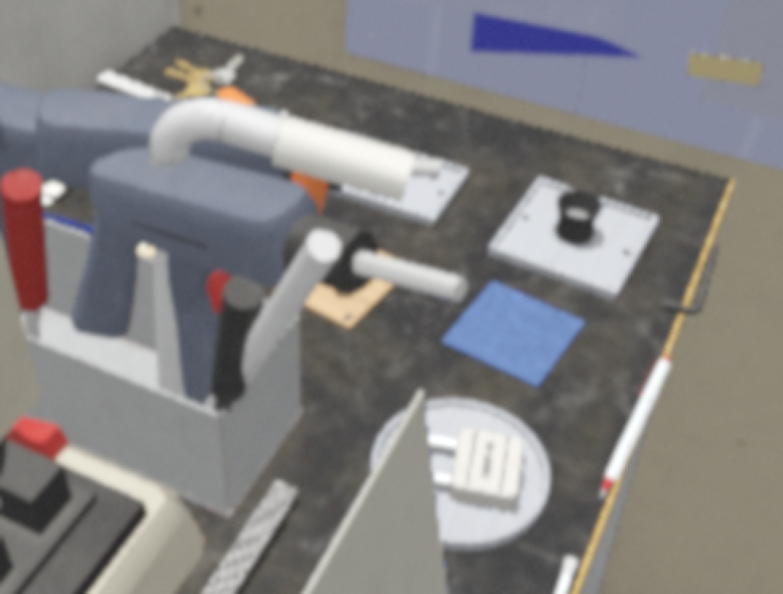

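The close-ups show the padlock's shackle pointing away from the robot and the cylinder turned on the board. The fob lies across the oblong tray and the loupe stands in the middle of the square tray. The machine's white handle (side 338,173) and a rod (side 360,216) overhang near the dish, and a grey plate edge (side 345,254) hides part of the dish.

```bash
python3 - <<'E'
from h import *
np.set_printoptions(precision=4,suppress=True)
print("rod alt",*tri((287,254),(310,201)))
print("rod",*tri((285,252),(358,215)), "base",*tri((266,226),(322,206)))
print("white end",*tri((224,265),(339,174)),*tri((205,180),(250,155)))
o,d=ray("side",345,254)
for t in (.1,.2,.3,.4,.5,.6): p=o+d*t; print("tri",p,px("top",p))
im=cv2.imread("pics/top0.png");hsv=cv2.cvtColor(im,cv2.COLOR_BGR2HSV);k=210/1
def rect(nm,mask,z,box):
    x0,y0,x1,y1=box;m=np.zeros(mask.shape[:2],np.uint8);m[y0:y1,x0:x1]=mask[y0:y1,x0:x1]
    c=max(cv2.findContours(m,0,2)[0],key=cv2.contourArea)
    pts=np.array([on("top",*q[0],z) for q in cv2.convexHull(c)],np.float32)
    r=cv2.minAreaRect(pts);b=cv2.boxPoints(r);e=b[1]-b[0],b[2]-b[1];l=max(e,key=np.linalg.norm)
    print(nm,np.array(r[0]),np.array(r[1]),"long axis deg",np.degrees(np.arctan2(l[1],l[0]))%180)
H,S,V=hsv[...,0],hsv[...,1],hsv[...,2];U=lambda m:m.astype(np.uint8)*255
rect("mat",U((H>95)&(H<125)&(S>120)&(V>90)),.003,(300,245,360,300))
rect("board",U((S>60)&(V>110)),.006,(295,160,355,230))
rect("oblong",U(V>120),.010,(365,150,420,228))
rect("square",U(V>120),.010,(360,240,430,312))
rect("dish",U((V>120)),.010,(222,255,292,316))
rect("pot",U((V>110)),.033,(278,108,318,150))
rect("fob",U(V<110),.021,(376,174,411,203))
rect("loupe",U(V<110),.03,(382,262,410,294))
rect("padlock",U((V>100)&(S>22)),.022,(235,258,278,310))
rect("cyl",U((V<190)&(S>60)&(V>90)),.02,(308,168,348,220))
cv2.imwrite("pics/obj.png",np.hstack([cv2.resize(im[y:y+60,x:x+60],(390,390),interpolation=cv2.INTER_NEAREST) for x,y in((297,165),(228,252))]))
for p in((326,195),(257,282)): print(hsv[p[1]-8:p[1]+9:4,p[0]-8:p[0]+9:4].reshape(-1,3).tolist())
E
```

```text
rod alt [ 0.5351 -0.0883  0.1263] 0.07156533946006519
rod [ 0.4964 -0.1019  0.0997] 0.02005137273211146 base [ 0.5478 -0.0701  0.125 ] 0.009699864304577937
white end [ 0.4932 -0.0201  0.2471] 0.0014417791847615624 [0.6217 0.0077 0.2556] 0.007334594044599633
tri [0.341  0.3514 0.5263] (np.float64(-269.5949469556227), np.float64(466.70754353406943))
tri [0.3639 0.2878 0.451 ] (np.float64(-115.46937917014935), np.float64(407.48535230365803))
tri [0.3868 0.2241 0.3756] (np.float64(-3.0822789136264532), np.float64(364.3010160585037))
tri [0.4097 0.1605 0.3003] (np.float64(82.49908029697818), np.float64(331.41668872883247))
tri [0.4325 0.0969 0.225 ] (np.float64(149.84312107001963), np.float64(305.539984959339))
tri [0.4554 0.0333 0.1496] (np.float64(204.21805437276012), np.float64(284.64661376554756))
mat [ 0.4597 -0.1788] [0.0795 0.0799] long axis deg 172.36546
board [ 0.6154 -0.1739] [0.0878 0.1082] long axis deg 170.62175
oblong [ 0.6268 -0.3059] [0.0805 0.1292] long axis deg 179.49269
square [ 0.452  -0.3052] [0.1103 0.1098] long axis deg 87.248405
dish [ 0.4434 -0.0303] [0.1289 0.110
[... 375 characters left out ...]
 79, 244], [19, 90, 201], [20, 90, 222], [20, 7, 230], [17, 11, 212], [19, 68, 175], [19, 92, 221], [20, 90, 221], [19, 105, 189], [23, 77, 242], [17, 89, 181], [23, 83, 239], [19, 90, 206], [19, 93, 212], [19, 96, 205], [20, 90, 222], [19, 91, 218], [20, 97, 233], [22, 83, 236], [19, 89, 190], [20, 90, 221], [20, 86, 226], [20, 101, 247]]
[[110, 6, 239], [105, 4, 244], [105, 4, 245], [0, 0, 255], [110, 6, 242], [120, 7, 196], [102, 5, 245], [113, 4, 242], [30, 2, 242], [23, 19, 214], [21, 8, 223], [20, 9, 250], [20, 3, 255], [30, 2, 254], [30, 2, 254], [23, 4, 254], [21, 7, 250], [22, 12, 243], [23, 4, 253], [30, 2, 254], [30, 3, 253], [30, 2, 255], [26, 7, 251], [23, 9, 248], [21, 7, 250]]
```

View pics/obj.png

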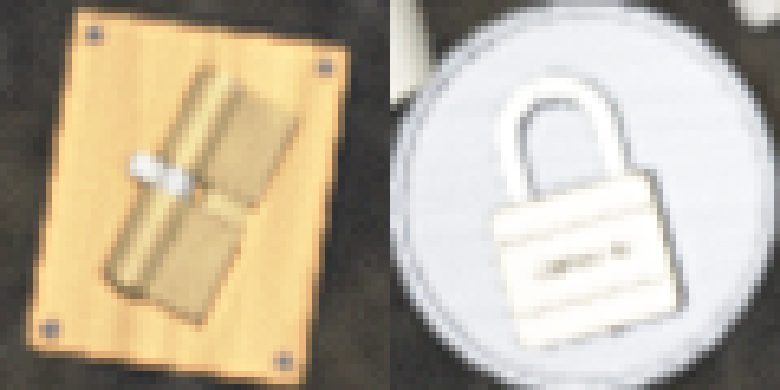

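The cylinder's body corners are at about (329,175), (343,180), (328,215) and (313,209). The padlock block's corners are (244,285), (268,278), (273,299) and (248,305), with the shackle up-left.

I'll retract first and then swing round with a small radius, well away from the machines.

carry_out(targets="0 -0.9 -0.2 0 0 0 1;0 -0.9 -0.2 0 0 0 1;0 -0.9 -0.2 0 0 0 1;0 -0.9 -0.2 0 0 0 1;0 -0.9 -0.2 0 0 0 1;0 -0.9 -0.2 0 0 0 1;0 0 0 0 0 0 1;0 0 0 0 0 0 1", newtons=40)

```text
time: 0.77
ee_pos: [0.0995, 0.3174, 0.4537]
tcp_rot: [179.8, -0.0, 162.6]
wrist_force: [-0.3, 1.5, -0.4]
opening: 0.0854
grasp_force: 0.0
```

carry_out(targets="-0.8 -0.04 0 0 0 1 0.3;-0.8 -0.04 0 0 0 1 0.3;-0.8 -0.04 0 0 0 1 0.3;-0.8 -0.04 0 0 0 1 0.3;-0.8 -0.04 0 0 0 1 0.3;-0.8 -0.04 0 0 0 1 0.3;-0.8 -0.04 0 0 0 1 0.3;-0.8 -0.04 0 0 0 1 0.3")

```text
time: 1.43
ee_pos: [0.2922, 0.1564, 0.4516]
tcp_rot: [-179.9, 0.0, 116.5]
wrist_force: [1.0, 0.4, -0.8]
opening: 0.0555
grasp_force: 0.0
```

carry_out(targets="-0.8 -0.04 0 0 0 1 0.3;-0.8 -0.04 0 0 0 1 0.3;-0.8 -0.04 0 0 0 1 0.3;-0.8 -0.04 0 0 0 1 0.3;-0.8 -0.04 0 0 0 1 0.3;-0.8 -0.04 0 0 0 1 0.3;-0.8 -0.04 0 0 0 1 0.3;-0.8 -0.04 0 0 0 1 0.3")

```text
time: 2.1
ee_pos: [0.3078, -0.0938, 0.4516]
tcp_rot: [-179.9, 0.0, 70.6]
wrist_force: [1.5, 0.3, 0.0]
opening: 0.0556
grasp_force: 0.0
```

carry_out(targets="-0.8 -0.04 0 0 0 1 0.3;-0.8 -0.04 0 0 0 1 0.3;0 0 0 0 0 1 0.3;0 0 0 0 0 1 0.3;0 0 0 0 0 1 0.3;0 0 0 0 0 1 0.3;0 0 0 0 0 1 0.3;0 0 0 0 0 1 0.3")

```text
time: 2.77
ee_pos: [0.2811, -0.1507, 0.4518]
tcp_rot: [-179.9, 0.1, 24.8]
wrist_force: [0.1, 0.9, 0.8]
opening: 0.0554
grasp_force: 0.0
```

carry_out(targets="0 0 0 0 0 1 0.3;0 0 0 0 0 1 0.3;0 0 0 0 0 1 0.3;0 0 0 0 0 1 0.3;0 0 0 0 0 1 0.3;0 0 0 0 0 1 0.3;0 0 0 0 0 1 0.3;0 0 0 0 0 1 0.3")

```text
time: 3.43
ee_pos: [0.2812, -0.1506, 0.4517]
tcp_rot: [-180.0, 0.1, -21.0]
wrist_force: [-0.1, -1.4, -0.5]
opening: 0.0552
grasp_force: 0.0
```

```bash
cat >> h.py <<'E'
from scipy.spatial.transform import Rotation as Ro
SQ=np.array([.4515,-.3055]);OB=np.array([.6268,-.3065]);DI=on("top",257.9,282.3,.010);BO=np.array([.6154,-.1742]);MA=np.array([.4598,-.179])
def go(xy,z,yaw,tilt):
    "tool shift (units, present tool axes) and turn to bring the grasp point to xy,z"
    o=monitor.get_obs();R=Ro.from_euler("xyz",o["tcp_rot"],degrees=True)
    T=Ro.from_euler("z",yaw,degrees=True)*Ro.from_euler("x",np.pi)*Ro.from_rotvec([0,tilt,0])
    p=np.r_[xy,z]-T.apply([0,0,.155])
    print("shift",(R.inv().apply(p-o["ee_pos"])/.04).round(2),"turn",((R.inv()*T).as_rotvec()/.1).round(2),"tcp",o["ee_pos"].round(4),o["tcp_rot"].round(1),"t",round(o["time"],1))
E
python3 - <<'E'
from h import *
np.set_printoptions(precision=4,suppress=True)
c=lambda L,ox,oy,z:np.array([on("top",a/6.5+ox-.5,b/6.5+oy-.5,z) for a,b in L])
p=c([(105,212),(260,172),(292,305),(130,345)],228,252,.023)
print("padlock block mid",p.mean(0),"ax",np.degrees(np.arctan2(*(p[0]+p[1]-p[2]-p[3])[::-1])),np.linalg.norm(p[0]-p[1]),np.linalg.norm(p[1]-p[2]))
q=c([(207,68),(300,100),(202,322),(105,285)],297,165,.02)
print("cyl body mid",q.mean(0),"long ax",np.degrees(np.arctan2(*(q[0]+q[1]-q[2]-q[3])[::-1])),np.linalg.norm(q[0]-q[1]),np.linalg.norm(q[1]-q[2]))
print("dish",DI)
go([.452,-.306],.12,-34,.3)
E
```

```text
padlock block mid [ 0.4293 -0.0389] ax 11.757767912539602 0.04767344547963118 0.04036975824717267
cyl body mid [ 0.6154 -0.1785] long ax -25.582926297124953 0.029954329607176113 0.07394006987139301
dish [ 0.4453 -0.0375]
shift [4.27 1.84 4.58] turn [-0.34  3.01  2.25] tcp [ 0.2812 -0.1506  0.4517] [-180.     0.1  -21. ] t 3.4
```

carry_out(targets="0.6 0.26 0.65 0 0 0 0.3;0.6 0.26 0.65 0 0 0 0.3;0.6 0.26 0.65 0 0 0 0.3;0.6 0.26 0.65 0 0 0 0.3;0.6 0.26 0.65 0 0 0 0.3;0.6 0.26 0.65 0 0 0 0.3;0.6 0.26 0.65 0 0 0 0.3;0 0 0 0 0 0 0.3")

```text
time: 4.1
ee_pos: [0.4131, -0.2795, 0.2628]
tcp_rot: [-179.9, 0.5, -20.8]
wrist_force: [-1.2, 0.8, -1.5]
opening: 0.0553
grasp_force: 0.0
```

carry_out(targets="0 0 0 0 0 0.8 0.3;0 0 0 0 0 0.8 0.3;0 0 0 0 0 0.65 0.3;0 0 0 0 1 0 0.3;0 0 0 0 1 0 0.3;0 0 0 0 1 0 0.3;0 0 0 0 0 0 0.3;0 0 0 0 0 0 0.3")

```text
time: 4.77
ee_pos: [0.411, -0.2773, 0.2704]
tcp_rot: [-180.0, -17.0, -33.6]
wrist_force: [0.0, 0.0, -0.2]
opening: 0.0555
grasp_force: 0.0
```

```bash
python3 - <<'E'
from h import *
go([.452,-.306],.032,-34,.3)
cv2.imwrite("pics/a1.png",cv2.resize(camera("side")[100:300,220:520,::-1],None,fx=2.6,fy=2.6))
E
```

```text
shift [-0.56  0.02  2.19] turn [-0.02  0.03  0.06] tcp [ 0.411  -0.2773  0.2704] [-180.   -17.   -33.6] t 4.8
```

View pics/a1.png

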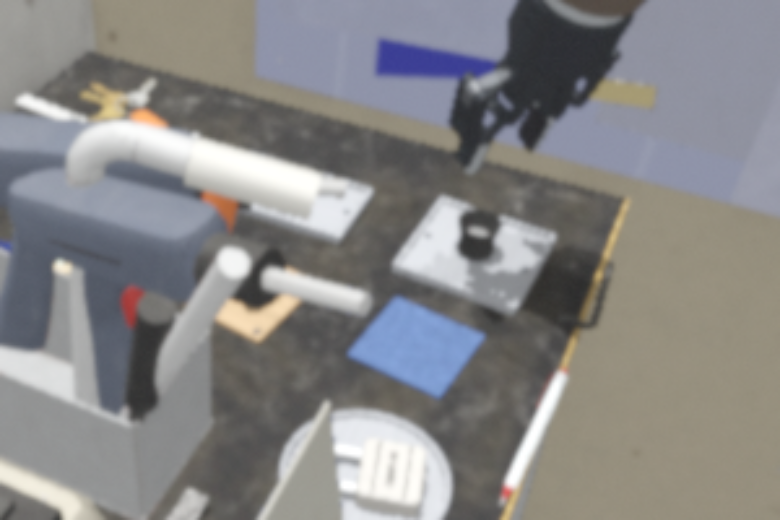

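Picture: the gripper hangs open above the loupe (crop 478,232), tilted back and clear of everything.

carry_out(targets="-0.14 0.01 0.55 0 0 0 0.3;-0.14 0.01 0.55 0 0 0 0.3;-0.14 0 0.55 0 0 0 0.3;-0.1 0 0.4 0 0 0 0.3;-0.04 0 0.14 0 0 0 0.3;0 0 0 0 0 0 0.3;0 0 0 0 0 0 -0.6;0 0 0 0 0 0 -0.6", newtons=20)

```text
time: 5.48
ee_pos: [0.4153, -0.2812, 0.1818]
tcp_rot: [180.0, -17.2, -33.6]
wrist_force: [1.0, -0.6, 0.1]
opening: 0.0359
grasp_force: 20.0
```

carry_out(targets="0 0 0 0 0 0 -0.6;0 0 0 0 0 0 -0.6;0 0 0 0 0 0 -0.6;0 0 0 0 0 0 -0.6;0.12 0 -0.5 0 0 0 -0.6;0.2 0 -0.7 0 0 0 -0.6;0.2 0 -0.7 0 0 0 -0.6;0 0 0 0 0 0 -0.6")

```text
time: 6.15
ee_pos: [0.4136, -0.28, 0.2652]
tcp_rot: [180.0, -17.7, -33.6]
wrist_force: [1.5, -1.0, 0.9]
opening: 0.036
grasp_force: 20.3
```

```bash
python3 - <<'E'
from h import *
go(MA,.032-.003,np.degrees(np.arctan2(MA[1],MA[0])),.3)
go(MA,.10,np.degrees(np.arctan2(MA[1],MA[0])),.3)
E
```

```text
shift [-2.15 -2.5   1.63] turn [ 0.65 -0.08 -2.06] tcp [ 0.4136 -0.28    0.2652] [180.  -17.7 -33.6] t 6.2
shift [-1.61 -2.5  -0.06] turn [ 0.65 -0.08 -2.06] tcp [ 0.4136 -0.28    0.2652] [180.  -17.7 -33.6] t 6.2
```

carry_out(targets="-0.4 -0.62 0 0 0 0 -0.6;-0.4 -0.62 0 0 0 0 -0.6;-0.4 -0.62 0 0 0 0 -0.6;-0.4 -0.62 0 0 0 0 -0.6;0 0 0 0.22 -0.03 -0.69 -0.6;0 0 0 0.22 -0.03 -0.69 -0.6;0 0 0 0.22 -0.03 -0.69 -0.6;0 0 0 0 0 0 -0.6")

```text
time: 6.82
ee_pos: [0.3819, -0.2148, 0.2407]
tcp_rot: [-178.7, -16.9, -17.0]
wrist_force: [-0.1, -0.2, -0.3]
opening: 0.0361
grasp_force: 20.3
```

```bash
python3 - <<'E'
from h import *
go(MA,.0315,-21.2,.3)
E
```

```text
shift [-0.   -1.47  1.63] turn [-0.44  0.06  0.7 ] tcp [ 0.3819 -0.2148  0.2407] [-178.7  -16.9  -17. ] t 6.8
```

carry_out(targets="0 -0.37 0 -0.15 0.02 0.23 -0.6;0 -0.37 0 -0.15 0.02 0.23 -0.6;0 -0.37 0 -0.15 0.02 0.23 -0.6;0 -0.37 0 0 0 0 -0.6;0 0 0 0 0 0 -0.6;0 0 0 0 0 0 -0.6;0 0 0 0 0 0 -0.6;0 0 0 0 0 0 -0.6")

```text
time: 7.48
ee_pos: [0.4012, -0.1595, 0.2413]
tcp_rot: [179.9, -17.2, -21.4]
wrist_force: [0.2, 0.5, -1.3]
opening: 0.0359
grasp_force: 20.3
```

```bash
python3 - <<'E'
from h import *
go(MA,.0315,-21.2,.3);print(monitor.get_obs()["q"].round(1))
E
```

```text
shift [-0.08 -0.08  1.59] turn [ 0.03 -0.   -0.04] tcp [ 0.4012 -0.1595  0.2413] [179.9 -17.2 -21.4] t 7.5
[-21.7 -22.4 -33.3  61.9  -0.  179.8]
```

carry_out(targets="-0.04 -0.04 0.5 0 0 0 -0.6;-0.04 -0.04 0.5 0 0 0 -0.6;0 0 0.4 0 0 0 -0.6;0 0 0.19 0 0 0 -0.6;0 0 0 0 0 0 -0.6;0 0 0 0 0 0 -0.6;0 0 0 0 0 0 0.2;0 0 0 0 0 0 0.2")

```text
time: 8.15
ee_pos: [0.4169, -0.163, 0.1803]
tcp_rot: [179.9, -17.3, -21.3]
wrist_force: [0.9, -0.5, -0.4]
opening: 0.0509
grasp_force: 0.0
```

carry_out(targets="0 0 0 0 0 0 0.2;0.1 0 -0.4 0 0 0 0.2;0.2 0 -0.7 0 0 0 0.2;0.2 0 -0.7 0 0 0 0.2;0.2 0 -0.7 0 0 0 0.2;0 0 0 0 -1 0 0.4;0 0 0 0 -1 0 0.4;0 0 0 0 -1 0 0.4")

```text
time: 8.82
ee_pos: [0.4142, -0.1615, 0.2852]
tcp_rot: [179.9, 0.1, -21.3]
wrist_force: [-0.2, 0.2, -0.4]
opening: 0.0594
grasp_force: 0.0
```

carry_out(targets="0 0 0 0 0 -1 0.6;0 0 0 0 0 -1 0.6;0 0 0 0 0 -1 0.6;0 0 0 0 0 -1 0.6;-0.5 0 0 0 0 -1 0.6;0 0 0 0 0 -1 0.6;0 0 0 0 0 -1 0.6;0 0 0 0 0 -1 0.6")

```text
time: 9.48
ee_pos: [0.3941, -0.1622, 0.2839]
tcp_rot: [179.9, 0.0, 24.8]
wrist_force: [0.0, 1.2, -0.0]
opening: 0.0684
grasp_force: 0.0
```

carry_out(targets="0 0 0 0 0 -1 0.6;0 0 0 0 0 -1 0.6;0 0 0 0 0 -1 0.6;0 0 0 0 0 -1 0.6;0 0 0 0 0 -1 0.6;0 0 0 0 0 -1 0.6;0 0 0 0 0 -1 0.6;0 0 0 0 0 -1 0.6")

```text
time: 10.15
ee_pos: [0.3943, -0.1621, 0.2838]
tcp_rot: [179.9, 0.1, 70.7]
wrist_force: [-0.1, 0.0, 0.4]
opening: 0.0683
grasp_force: 0.0
```

carry_out(targets="0 0 0 0 0 -1 0.6;0 0 0 0 0 -1 0.6;0 0 0 0 0 -1 0.6;0 0 0 0 0 -1 0.6;0 0 0 0 0 -1 0.6;0 0 0 0 0 -1 0.6;0 0 0 0 0 -1 0.6;0 0 0 0 0 -1 0.6")

```text
time: 10.82
ee_pos: [0.3943, -0.1621, 0.2838]
tcp_rot: [-180.0, 0.1, 116.5]
wrist_force: [0.2, 0.6, -0.3]
opening: 0.0682
grasp_force: 0.0
```

```bash
python3 - <<'E'
from h import *
im=camera("top");cv2.imwrite("pics/t2.png",im[:,:,::-1])
hsv=cv2.cvtColor(im,cv2.COLOR_RGB2HSV);m=((hsv[...,2]<90)|(hsv[...,1]<60)).astype(np.uint8);m=m[258:290,315:346]
v,u=np.nonzero(m);print(len(u),u.mean()+315,v.mean()+258,on("top",u.mean()+315,v.mean()+258,.02))
go([.35,-.02],.13,-168.2,-.3);print(monitor.get_obs()["q"].round(1))
cv2.imwrite("pics/t2c.png",cv2.resize(im[150:330,210:440,::-1],None,fx=2.6,fy=2.6))
E
```

```text
290 330.8103448275862 276.05172413793105 [ 0.45555257 -0.1809531 ]
shift [ 3.97 -0.48  0.14] turn [ -1.97  -2.55 -12.96] tcp [ 0.3943 -0.1621  0.2838] [-1.800e+02  1.000e-01  1.169e+02] t 10.9
[-22.3 -12.8 -20.1  82.7  -0.1  40.7]
```

View pics/t2c.png

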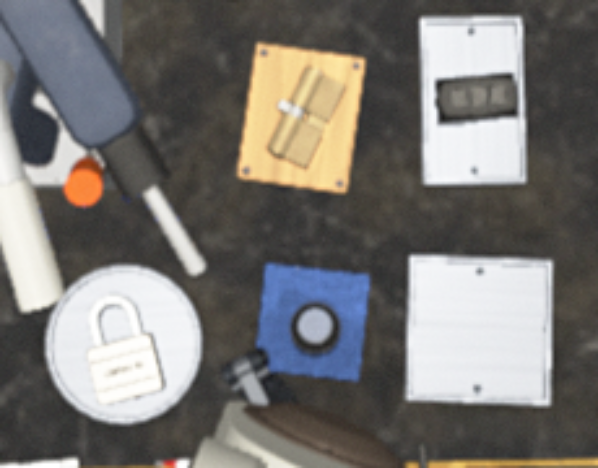

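The top view shows the loupe upright in the middle of the mat (crop 316,326) and the square tray empty. The padlock (crop 125,355) has not moved.

carry_out(targets="0 0 0 0 0 -1 0.7;0 0 0 0 0 -1 0.7;0 0 0 0 0 -1 0.7;0 0 0 0 0 -1 0.7;0 0 0 0 0 -1 0.7;0 0 0 0 0 -1 0.7;0 0 0 0 0 -1 0.7;0 0 0 0 0 -1 0.7")

```text
time: 11.53
ee_pos: [0.3943, -0.1621, 0.2838]
tcp_rot: [-179.9, 0.0, 162.2]
wrist_force: [-1.0, 0.3, 0.1]
opening: 0.0726
grasp_force: 0.0
```

carry_out(targets="0 0 0 0 0 -1 0.7;0 0 0 0 0 -1 0.7;0 0 0 0 0 -1 0.7;0 0 0 0 0 -1 0.7;0 0 0 0 0 -1 0.7;0.7 0 0 0 0 -0.1 0.7;0.7 0 0 0 0 0 0.7;0 0 0 0 0 0 0.7")

```text
time: 12.2
ee_pos: [0.3366, -0.173, 0.2838]
tcp_rot: [-179.9, -0.1, -168.9]
wrist_force: [-0.3, -0.0, 0.6]
opening: 0.0728
grasp_force: 0.0
```

```bash
python3 - <<'E'
from h import *
go([.35,-.04],.10,-168.2,-.3);print(monitor.get_obs()["q"].round(1))
E
```

```text
shift [0.17 3.18 0.89] turn [-0.03 -3.02 -0.12] tcp [ 0.3366 -0.173   0.2838] [-1.799e+02 -1.000e-01 -1.689e+02] t 12.2
[-27.2 -19.7 -25.4  84.3  -0.1 -38.3]
```

carry_out(targets="0.03 0.64 0 0 0 -0.1 0.7;0.03 0.64 0 0 0 0 0.7;0.03 0.64 0 0 0 0 0.7;0.03 0.64 0 0 0 0 0.7;0.03 0.64 0 0 0 0 0.7;0 0 0.3 0 -1 0 0.7;0 0 0.3 0 -1 0 0.7;0 0 0.3 0 -1 0 0.7")

```text
time: 12.87
ee_pos: [0.3113, -0.0474, 0.2478]
tcp_rot: [-179.9, 17.5, -168.1]
wrist_force: [-1.0, 1.0, -0.1]
opening: 0.0727
grasp_force: 0.0
```

```bash
python3 - <<'E'
from h import *
B=[.4293,-.0389]
go(B,.06,-168.2,-.3);go(B,.024,-168.2,-.3);print(monitor.get_obs()["q"].round(1))
E
```

```text
shift [-1.41 -0.4   1.48] turn [-0.01  0.05  0.01] tcp [ 0.3113 -0.0474  0.2478] [-179.9   17.5 -168.1] t 12.9
shift [-1.13 -0.39  2.34] turn [-0.01  0.05  0.01] tcp [ 0.3113 -0.0474  0.2478] [-179.9   17.5 -168.1] t 12.9
[-11.  -41.2 -43.3  71.6   6.6 -21.9]
```

carry_out(targets="-0.36 -0.1 0.37 0 0 0 0.7;-0.35 -0.1 0.37 0 0 0 0.7;-0.35 -0.1 0.37 0 0 0 0.7;-0.35 -0.1 0.37 0 0 0 0.7;0.1 0 0.35 0 0 0 0.7;0.1 0 0.35 0 0 0 0.7;0.06 0 0.14 0 0 0 0.7;0 0 0 0 0 0 0.7", newtons=50)

```text
time: 13.53
ee_pos: [0.3834, -0.049, 0.1713]
tcp_rot: [-180.0, 17.0, -168.2]
wrist_force: [-0.2, 0.5, -0.5]
opening: 0.0727
grasp_force: 0.0
```

carry_out(targets="0 0 0 0 0 0 -0.4;0 0 0 0 0 0 -0.4;0 0 0 0 0 0 -0.4;0 0 0 0 0 0 -0.4;0 0 0 0 0 0 -0.4;0 0 0 0 0 0 -0.4;0 0 0 0 0 0 -0.4;0 0 0 0 0 0 -0.4")

```text
time: 14.2
ee_pos: [0.3844, -0.0492, 0.174]
tcp_rot: [-179.9, 17.3, -168.1]
wrist_force: [-2.7, 0.3, 7.1]
opening: 0.0487
grasp_force: 53.5
```

```bash
python3 - <<'E'
from h import *
B=[.4293,-.0389]
go(B,.024,-168.2,-.3);print(monitor.get_obs()["wrist_force"])
cv2.imwrite("pics/a3.png",cv2.resize(camera("side")[120:360,240:500,::-1],None,fx=2.4,fy=2.4))
E
```

```text
shift [0.01 0.02 0.05] turn [-0.02  0.02  0.01] tcp [ 0.3844 -0.0492  0.174 ] [-179.9   17.3 -168.1] t 14.2
[-2.70674697  0.26292396  7.07664086]
```

View pics/a3.png

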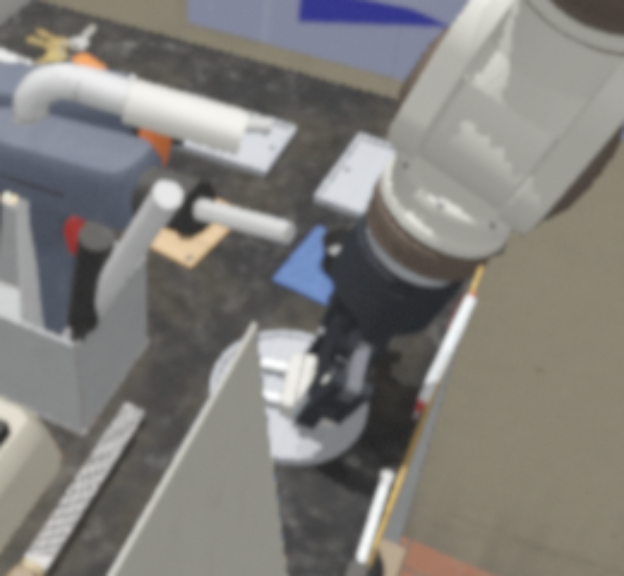

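Picture: the fingers hold the padlock block in the dish (crop 300,385), and the wrist is well clear of the white handle.

carry_out(targets="-0.1 0 -0.3 0 0 0 -0.4;-0.15 0 -0.5 0 0 0 -0.4;-0.15 0 -0.5 0 0 0 -0.4;0.6 0 -0.2 0 0 0 -0.4;0.6 0 -0.2 0 0 0 -0.4;0.6 0 -0.2 0 0 0 -0.4;0 0 0 0 0 0 -0.4;0 0 0 0 0 0 -0.4")

```text
time: 14.92
ee_pos: [0.3092, -0.0649, 0.2293]
tcp_rot: [-179.9, 17.3, -168.2]
wrist_force: [1.1, 0.2, -2.1]
opening: 0.0491
grasp_force: 52.6
```

```bash
python3 - <<'E'
from h import *
# padlock middle is 16 mm ahead of the grip; ahead = yaw+180
for yaw in(-190,-200.):
    a=np.radians(yaw+180);print(yaw,end=" ");g=SQ-.016*np.array([np.cos(a),np.sin(a)]);print(g)
    go(g,.08,yaw,-.3)
print(monitor.get_obs()["q"].round(1))
E
```

```text
-190 [ 0.43574308 -0.30272163]
shift [-0.77 -6.04  0.29] turn [1.1  0.02 3.64] tcp [ 0.3092 -0.0649  0.2293] [-179.9   17.3 -168.2] t 14.9
-200.0 [ 0.43646492 -0.30002768]
shift [-0.89 -5.8   0.32] turn [1.62 0.02 5.31] tcp [ 0.3092 -0.0649  0.2293] [-179.9   17.3 -168.2] t 14.9
[-14.5 -40.6 -45.   69.9   7.4 -25.3]
```

carry_out(targets="-0.1 -0.73 0.04 0 0 0 -0.4;-0.1 -0.73 0.04 0 0 0 -0.4;-0.1 -0.73 0.04 0 0 0 -0.4;-0.1 -0.73 0.04 0 0 0 -0.4;-0.1 -0.73 0.04 0 0 0 -0.4;-0.1 -0.73 0.04 0 0 0 -0.4;-0.1 -0.73 0.04 0 0 0 -0.4;-0.1 -0.73 0.04 0 0 0 -0.4")

```text
time: 15.58
ee_pos: [0.3924, -0.288, 0.2256]
tcp_rot: [-179.9, 17.2, -168.1]
wrist_force: [-0.7, 0.7, -0.8]
opening: 0.0482
grasp_force: 52.6
```

carry_out(targets="0 0 0 0.27 0 0.88 -0.4;0 0 0 0.27 0 0.88 -0.4;0 0 0 0.27 0 0.88 -0.4;0 0 0 0.27 0 0.88 -0.4;0 0 0 0.27 0 0.88 -0.4;0 0 0 0.27 0 0.88 -0.4;0 0 0 0 0 0 -0.4;0 0 0 0 0 0 -0.4")

```text
time: 16.25
ee_pos: [0.3919, -0.2861, 0.226]
tcp_rot: [-180.0, 17.2, 160.4]
wrist_force: [0.1, -0.8, -1.8]
opening: 0.0485
grasp_force: 52.8
```

```bash
python3 - <<'E'
from h import *
g=[.4365,-.3000]
go(g,.05,-200,-.3);go(g,.0272,-200,-.3)
E
```

```text
shift [0.19 0.06 0.67] turn [ 0.02 -0.    0.07] tcp [ 0.3919 -0.2861  0.226 ] [-180.    17.2  160.4] t 16.2
shift [0.35 0.06 1.22] turn [ 0.02 -0.    0.07] tcp [ 0.3919 -0.2861  0.226 ] [-180.    17.2  160.4] t 16.2
```

carry_out(targets="0.11 0.02 0.37 0 0 0.07 -0.4;0.11 0.02 0.37 0 0 0 -0.4;0.08 0.02 0.28 0 0 0 -0.4;0.05 0 0.2 0 0 0 -0.4;0 0 0 0 0 0 -0.4;0 0 0 0 0 0 -0.4;0 0 0 0 0 0 0.5;0 0 0 0 0 0 0.5")

```text
time: 16.92
ee_pos: [0.3934, -0.2845, 0.1759]
tcp_rot: [179.9, 17.2, 159.8]
wrist_force: [0.5, -0.5, 0.2]
opening: 0.0639
grasp_force: 0.0
```

carry_out(targets="0 0 0 0 0 0 0.5;-0.1 0 -0.3 0 0 0 0.5;-0.2 0 -0.6 0 0 0 0.5;-0.2 0 -0.7 0 0 0 0.5;0.6 0 -0.3 0 0 0 0.4;0.6 0.4 -0.2 0 0 0 0.4;0 0.8 0 0 0 0 0.4;0 0.8 0 0 0 0 0.4")

```text
time: 17.58
ee_pos: [0.3714, -0.1912, 0.2484]
tcp_rot: [179.9, 17.3, 159.6]
wrist_force: [0.6, 0.1, 0.3]
opening: 0.06
grasp_force: 0.0
```

```bash
python3 - <<'E'
from h import *
im=camera("top");cv2.imwrite("pics/t3c.png",cv2.resize(im[150:330,210:440,::-1],None,fx=2.6,fy=2.6))
go([.458,-.180],.08,-200,-.3);print(monitor.get_obs()["q"].round(1))
E
```

```text
shift [-0.6   0.9   0.72] turn [ 0.03  0.02 -0.03] tcp [ 0.3731 -0.1874  0.2483] [179.8  17.3 159.8] t 17.6
[-27.3 -24.7 -34.1  63.5   2.3  -6.8]
```

View pics/t3c.png

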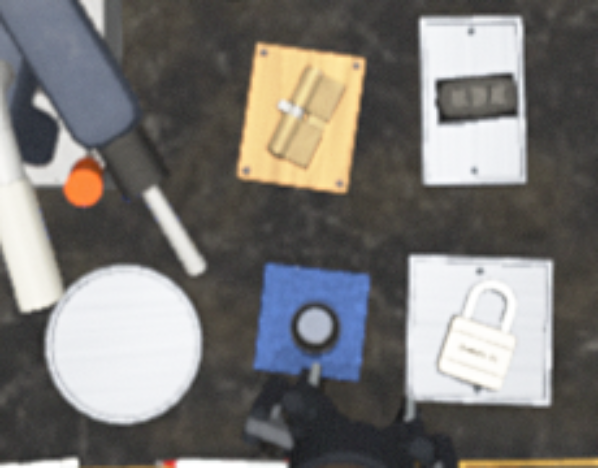

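The top view shows the padlock in the middle of the square tray (crop 482,334 against tray centre 480,330). The loupe is still upright on the mat (316,327) and the dish is empty.

carry_out(targets="-0.2 0.3 0.24 0 0 0 0.3;-0.2 0.3 0.24 0 0 0 0.3;-0.2 0.28 0.24 0 0 0 0.3;0 0 0 0 0 0 0.3;0 0 0 0 0 0 0.3;0 0 0 0 0 0 0.3;0 0 0 0 0 0 0.3;0 0 0 0 0 0 0.3", newtons=20)

```text
time: 18.3
ee_pos: [0.4136, -0.1697, 0.2277]
tcp_rot: [179.9, 17.2, 159.8]
wrist_force: [-0.0, -0.6, 0.3]
opening: 0.0556
grasp_force: 0.0
```

```bash
python3 - <<'E'
from h import *
go([.457,-.180],.031,-200,-.3)
E
```

```text
shift [0.4  0.13 1.15] turn [ 0.01  0.01 -0.04] tcp [ 0.4136 -0.1697  0.2277] [179.9  17.2 159.8] t 18.3
```

carry_out(targets="0.04 0.13 0 0 0 0 0.3;0.12 0 0.4 0 0 0 0.3;0.12 0 0.4 0 0 0 0.3;0.12 0 0.35 0 0 0 0.3;0 0 0 0 0 0 0.3;0 0 0 0 0 0 -0.6;0 0 0 0 0 0 -0.6;0 0 0 0 0 0 -0.6")

```text
time: 18.97
ee_pos: [0.4145, -0.1639, 0.1799]
tcp_rot: [179.9, 17.3, 159.8]
wrist_force: [0.2, 0.8, -0.5]
opening: 0.0361
grasp_force: 20.0
```

carry_out(targets="0 0 0 0 0 0 -0.6;0 0 0 0 0 0 -0.6;0 0 0 0 0 0 -0.6;-0.1 0 -0.3 0 0 0 -0.6;-0.2 0 -0.6 0 0 0 -0.6;0.6 0 -0.4 0 0 0 -0.6;0.6 0 -0.4 0 0 0 -0.6;0 0 0 0 0 0 -0.6")

```text
time: 19.63
ee_pos: [0.3606, -0.1442, 0.2346]
tcp_rot: [179.9, 17.3, 159.8]
wrist_force: [-0.5, 0.3, 0.5]
opening: 0.0364
grasp_force: 20.2
```

```bash
python3 - <<'E'
from h import *
go(DI-[.07,0],.10,-190,-.3);go(DI-[.07,0],.10,-200,-.3);print(monitor.get_obs()["q"].round(1))
E
```

```text
shift [ 1.53  2.43 -0.82] turn [-0.51  0.01 -1.7 ] tcp [ 0.3606 -0.1442  0.2346] [179.9  17.3 159.8] t 19.6
shift [ 1.55  2.63 -0.83] turn [ 0.01  0.01 -0.03] tcp [ 0.3606 -0.1442  0.2346] [179.9  17.3 159.8] t 19.6
[-22.  -29.3 -38.5  63.5   0.6  -1.7]
```

carry_out(targets="0.31 0.52 -0.16 0 0 0 -0.6;0.31 0.52 -0.16 0 0 0 -0.6;0.31 0.52 -0.16 0 0 0 -0.6;0.31 0.52 -0.16 0 0 0 -0.6;0.31 0.52 -0.16 0 0 0 -0.6;0 0 0 0 0 0 -0.6;0 0 0 0 0 0 -0.6;0 0 0 0 0 0 -0.6")

```text
time: 20.3
ee_pos: [0.3345, -0.0239, 0.2453]
tcp_rot: [179.9, 17.2, 159.9]
wrist_force: [-0.4, -0.1, -0.2]
opening: 0.0363
grasp_force: 20.3
```

```bash
python3 - <<'E'
from h import *
go(DI,.06,-200,-.3);go(DI,.0357,-200,-.3);print(monitor.get_obs()["q"].round(1))
E
```

```text
shift [-1.23  0.63  1.36] turn [ 0.01  0.   -0.02] tcp [ 0.3345 -0.0239  0.2453] [179.9  17.2 159.9] t 20.3
shift [-1.05  0.63  1.94] turn [ 0.01  0.   -0.02] tcp [ 0.3345 -0.0239  0.2453] [179.9  17.2 159.9] t 20.3
[ -2.4 -37.8 -41.9  69.3  -5.1  17. ]
```

carry_out(targets="-0.41 0.21 0.45 0 0 0 -0.6;-0.41 0.21 0.45 0 0 0 -0.6;-0.41 0.21 0.46 0 0 0 -0.6;0.09 0 0.3 0 0 0 -0.6;0.09 0 0.28 0 0 0 -0.6;0 0 0 0 0 0 -0.6;0 0 0 0 0 0 -0.6;0 0 0 0 0 0 -0.6")

```text
time: 20.97
ee_pos: [0.4022, -0.0225, 0.1836]
tcp_rot: [179.9, 17.2, 159.7]
wrist_force: [-0.8, 0.5, 0.2]
opening: 0.0362
grasp_force: 20.7
```

carry_out(targets="0 0 0 0 0 0 0.1;0 0 0 0 0 0 0.1;0 0 0 0 0 0 0.1;-0.1 0 -0.3 0 0 0 0.1;-0.15 0 -0.6 0 0 0 0.2;0.4 0 -0.6 0 0 0 0.2;0.6 0 -0.4 0 0 0 0.2;0 0 0 0 0 0 0.2")

```text
time: 21.63
ee_pos: [0.3521, -0.0035, 0.2499]
tcp_rot: [179.8, 17.3, 159.8]
wrist_force: [0.1, 1.0, -0.3]
opening: 0.0513
grasp_force: 0.0
```

```bash
python3 - <<'E'
from h import *
cv2.imwrite("pics/t4c.png",cv2.resize(camera("top")[230:330,210:440,::-1],None,fx=2.6,fy=2.6))
go([.50,-.25],.15,-86,0);go([.5,-.25],.15,94,0);print(monitor.get_obs()["q"].round(1))
E
```

```text
shift [-5.73 -4.52  0.31] turn [ -3.     1.99 -19.74] tcp [ 0.3534 -0.0038  0.249 ] [179.8  17.4 159.8] t 21.7
shift [-5.73 -4.52  0.31] turn [ 1.77  2.67 11.41] tcp [ 0.3534 -0.0038  0.249 ] [179.8  17.4 159.8] t 21.7
[  1.3 -34.6 -39.9  68.4  -6.1  20.6]
```

View pics/t4c.png

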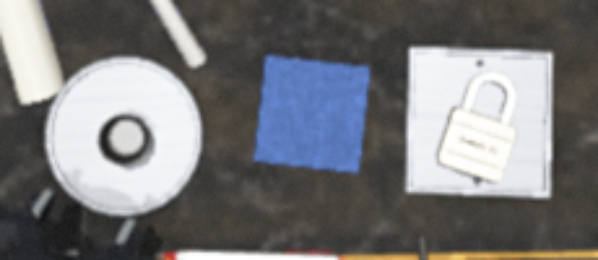

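Picture: the loupe stands in the middle of the dish (crop 126,138 against dish centre 124,135). Next is the second swap.

carry_out(targets="0 0 -0.3 0 1 0 0.2;0 0 -0.3 0 1 0 0.3;-0.3 -0.8 -0.3 0 1 0 0.3;-0.3 -0.8 -0.2 0 0 0 0.3;-0.3 -0.8 0 0 0 0 0.3;-0.3 -0.8 0 0 0 0 0.3;-0.3 -0.8 0 0 0 0 0.3;-0.3 -0.8 0 0 0 0 0.3")

```text
time: 22.35
ee_pos: [0.3488, -0.2091, 0.2909]
tcp_rot: [179.9, 0.0, 159.8]
wrist_force: [0.5, 0.1, -0.0]
opening: 0.0552
grasp_force: 0.0
```

carry_out(targets="-0.3 -0.8 0 0 0 0 0.3;0 0 0 0 0 1 0.3;0 0 0 0 0 1 0.3;0 0 0 0 0 1 0.3;0 0 0 0 0 1 0.3;0 0 0 0 0 1 0.3;0 0 0 0 0 1 0.3;0 0 0 0 0 1 0.3")

```text
time: 23.02
ee_pos: [0.3494, -0.2415, 0.2907]
tcp_rot: [179.9, -0.1, 119.5]
wrist_force: [0.1, -0.7, -1.0]
opening: 0.0558
grasp_force: 0.0
```

carry_out(targets="0 0 0 0 0 1 0.3;0 0 0 0 0 1 0.3;0 0 0 0 0 1 0.3;0 0 0 0 0 1 0.3;0 0 0 0 0 0.4 0.3;0 0 0 0 0 0 0.3;0 0 0 0 0 0 0.3;0 0 0 0 0 0 0.3")

```text
time: 23.68
ee_pos: [0.3492, -0.2412, 0.291]
tcp_rot: [180.0, -0.1, 94.6]
wrist_force: [0.1, 0.4, 0.6]
opening: 0.0554
grasp_force: 0.0
```

```bash
python3 - <<'E'
from h import *
go([.6266,-.3073],.08,94,0);print(monitor.get_obs()["q"].round(1))
E
```

```text
shift [-2.21  6.78  1.4 ] turn [ 0.01 -0.02  0.11] tcp [ 0.3492 -0.2412  0.291 ] [ 1.80e+02 -1.00e-01  9.46e+01] t 23.7
[-34.7 -13.1 -19.5  83.6   0.1  50.7]
```

carry_out(targets="-0.27 0.84 0.17 0 0 0.1 0.3;-0.27 0.84 0.17 0 0 0 0.3;-0.27 0.84 0.17 0 0 0 0.3;-0.27 0.84 0.17 0 0 0 0.3;-0.28 0.85 0.18 0 0 0 0.3;-0.28 0.85 0.18 0 0 0 0.3;-0.28 0.86 0.18 0 0 0 0.3;-0.28 0.86 0.18 0 0 0 0.3")

```text
time: 24.35
ee_pos: [0.6275, -0.3101, 0.2344]
tcp_rot: [180.0, -0.1, 94.0]
wrist_force: [-0.3, -0.0, 0.6]
opening: 0.0556
grasp_force: 0.0
```

carry_out(targets="0 0 0 0 0 0 0.3;0 0 0 0 0 0 0.3;0 0 0 0 0 0 0.3;0 0 0 0 0 0 0.3;0 0 0 0 0 0 0.3;0 0 0 0 0 0 0.3;0 0 0 0 0 0 0.3;0 0 0 0 0 0 0.3")

```text
time: 25.02
ee_pos: [0.6254, -0.3097, 0.2363]
tcp_rot: [179.9, -0.1, 93.9]
wrist_force: [0.1, 0.5, -0.5]
opening: 0.0557
grasp_force: 0.0
```

```bash
python3 - <<'E'
from h import *
go([.6266,-.3073],.027,94,0)
E
```

```text
shift [0.06 0.03 1.36] turn [ 0.02 -0.01 -0.01] tcp [ 0.6254 -0.3097  0.2363] [ 1.799e+02 -1.000e-01  9.390e+01] t 25.0
```

carry_out(targets="0.06 0.03 0.4 0 0 0 0.3;0 0 0.4 0 0 0 0.3;0 0 0.4 0 0 0 0.3;0 0 0.16 0 0 0 0.3;0 0 0 0 0 0 0.3;0 0 0 0 0 0 -0.6;0 0 0 0 0 0 -0.6;0 0 0 0 0 0 -0.6", newtons=25)

```text
time: 25.68
ee_pos: [0.6272, -0.3073, 0.1826]
tcp_rot: [179.8, -0.0, 94.0]
wrist_force: [0.6, -0.2, -0.6]
opening: 0.0333
grasp_force: 25.4
```

carry_out(targets="0 0 0 0 0 0 -0.6;0 0 0 0 0 0 -0.6;0 0 0 0 0 0 -0.6;0 0 -0.4 0 0 0 -0.6;0 0 -0.8 0 0 0 -0.6;0 0 -0.8 0 0 0 -0.6;0 0 0 0 0 0 -0.6;0 0 0 0 0 0 -0.6")

```text
time: 26.35
ee_pos: [0.6273, -0.3075, 0.2639]
tcp_rot: [179.7, 0.0, 94.0]
wrist_force: [-0.4, -0.2, -0.8]
opening: 0.0331
grasp_force: 25.4
```

```bash
python3 - <<'E'
from h import *
go(MA,.09,94,0);print(monitor.get_obs()["q"].round(1))
E
```

```text
shift [ 3.49 -3.96  0.45] turn [ 0.05  0.01 -0.01] tcp [ 0.6273 -0.3075  0.2639] [179.7   0.   94. ] t 26.4
[-26.1  25.   18.8  83.5   0.1  59.9]
```

carry_out(targets="0.5 -0.57 0.06 0 0 0 -0.6;0.5 -0.57 0.06 0 0 0 -0.6;0.5 -0.57 0.06 0 0 0 -0.6;0.5 -0.57 0.06 0 0 0 -0.6;0.5 -0.57 0.06 0 0 0 -0.6;0.5 -0.56 0.06 0 0 0 -0.6;0.49 -0.55 0.06 0 0 0 -0.6;0 0 0 0 0 0 -0.6")

```text
time: 27.02
ee_pos: [0.4554, -0.1764, 0.2423]
tcp_rot: [-179.8, -0.2, 94.0]
wrist_force: [-0.1, -0.1, 0.3]
opening: 0.0333
grasp_force: 25.5
```

carry_out(targets="0 0 0.4 0 0 0 -0.6;0 0 0.4 0 0 0 -0.6;0 0 0.4 0 0 0 -0.6;0 0 0.2 0 0 0 -0.6;0 0 0 0 0 0 -0.6;0 0 0 0 0 0 -0.6;0 0 0 0 0 0 -0.6;0 0 0 0 0 0 -0.6")

```text
time: 27.68
ee_pos: [0.4596, -0.179, 0.1892]
tcp_rot: [179.9, -0.1, 94.0]
wrist_force: [-0.2, -0.1, -0.5]
opening: 0.0331
grasp_force: 25.5
```

```bash
python3 - <<'E'
from h import *
go(MA,.0255,94,0)
E
```

```text
shift [-0.    0.    0.22] turn [ 0.02 -0.01 -0.01] tcp [ 0.4596 -0.179   0.1892] [ 1.799e+02 -1.000e-01  9.400e+01] t 27.7
```

carry_out(targets="0 0 0.22 0 0 0 -0.6;0 0 0 0 0 0 -0.6;0 0 0 0 0 0 0.2;0 0 0 0 0 0 0.2;0 0 0 0 0 0 0.2;0 0 -0.4 0 0 0 0.2;0 0 -0.8 0 0 0 0.2;0 0 -0.8 0 0 0 0.2")

```text
time: 28.35
ee_pos: [0.4586, -0.1787, 0.2594]
tcp_rot: [-179.9, -0.2, 94.0]
wrist_force: [0.9, -0.1, 0.3]
opening: 0.0514
grasp_force: 0.0
```

carry_out(targets="-0.6 0.7 0 0 0 -0.5 0.3;-0.6 0.7 0 0 0 -1 0.3;0 0 0 0 0 -1 0.3;0 0 0 0 0 -1 0.3;0 0 0 0 0 -1 0.3;0 0 0 0 0 -1 0.3;0 0 0 0 0 -1 0.3;0 0 0 0 0 -1 0.3")

```text
time: 29.02
ee_pos: [0.5194, -0.2214, 0.2592]
tcp_rot: [179.9, -0.1, 137.2]
wrist_force: [0.1, -0.7, 0.1]
opening: 0.0558
grasp_force: 0.0
```

carry_out(targets="0 0 0 0 0 -1 0.3;0 0 0 0 0 -1 0.3;0 0 0 0 0 -1 0.3;0 0 0 0 0 0 0.3;0 0 0 0 0 0 0.3;0 0 0 0 0 0 0.3;0 0 0 0 0 0 0.3;0 0 0 0 0 0 0.3")

```text
time: 29.68
ee_pos: [0.5194, -0.2214, 0.2595]
tcp_rot: [179.9, -0.0, 154.0]
wrist_force: [-0.4, 0.1, -0.2]
opening: 0.0554
grasp_force: 0.0
```

```bash
python3 - <<'E'
from h import *
im=camera("top");cv2.imwrite("pics/t5c.png",cv2.resize(im[150:330,250:440,::-1],None,fx=3,fy=3))
go([.6154,-.1775],.08,154.4,0);print(monitor.get_obs()["q"].round(1))
E
```

```text
shift [-1.68  2.04  0.62] turn [ 0.02 -0.   -0.06] tcp [ 0.5194 -0.2214  0.2595] [179.9  -0.  154. ] t 29.7
[-23.1   6.6  -4.2  79.2   0.1   2.8]
```

View pics/t5c.png

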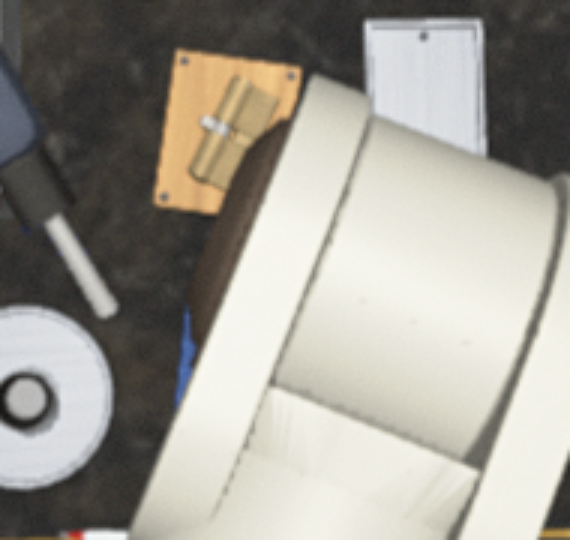

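The view shows the cylinder untouched on the board (crop 233,130), with the arm covering the mat. The rod tip (crop 105,310) is clear of the gripper.

carry_out(targets="-0.42 0.51 0 0 0 -0.06 0.3;-0.42 0.51 0 0 0 0 0.3;-0.42 0.51 0 0 0 0 0.3;-0.42 0.51 0.2 0 0 0 0.3;0 0 0.2 0 0 0 0.3;0 0 0.2 0 0 0 0.3;0 0 0 0 0 0 0.3;0 0 0 0 0 0 0.3", newtons=50)

```text
time: 30.4
ee_pos: [0.6145, -0.1772, 0.2351]
tcp_rot: [179.9, -0.1, 154.4]
wrist_force: [0.4, -0.1, 0.9]
opening: 0.0555
grasp_force: 0.0
```

```bash
python3 - <<'E'
from h import *
go([.6154,-.1775],.027,154.4,0);print(monitor.get_obs()["q"].round(1))
E
```

```text
shift [-0.03  0.    1.33] turn [ 0.01 -0.02  0.  ] tcp [ 0.6145 -0.1772  0.2351] [ 1.799e+02 -1.000e-01  1.544e+02] t 30.4
[-16.1  17.3   5.5  78.3   0.1   9.5]
```

carry_out(targets="-0.03 0 0.4 0 0 0 0.3;0 0 0.4 0 0 0 0.3;0 0 0.38 0 0 0 0.3;0 0 0.15 0 0 0 0.3;0 0 0 0 0 0 0.3;0 0 0 0 0 0 -0.7;0 0 0 0 0 0 -0.7;0 0 0 0 0 0 -0.7")

```text
time: 31.07
ee_pos: [0.6167, -0.1776, 0.1843]
tcp_rot: [179.9, 0.1, 154.4]
wrist_force: [-1.5, -0.2, 5.0]
opening: 0.0311
grasp_force: 49.5
```

carry_out(targets="0 0 0 0 0 0 -0.7;0 0 0 0 0 0 -0.7;0 0 0 0 0 0 -0.7;0 0 -0.4 0 0 0 -0.7;0 0 -0.6 0 0 0 -0.7;0 0 -0.6 0 0 0 -0.7;0 0 0 0 0 0 -0.7;0 0 0 0 0 0 -0.7")

```text
time: 31.73
ee_pos: [0.6169, -0.1776, 0.2481]
tcp_rot: [179.9, 0.2, 154.5]
wrist_force: [-0.2, 0.0, -2.1]
opening: 0.0314
grasp_force: 50.2
```

```bash
python3 - <<'E'
from h import *
go([.6268,-.3095],.08,179.5,0);print(monitor.get_obs()["q"].round(1))
E
```

```text
shift [-1.65 -2.87  0.33] turn [ 0.02  0.04 -4.37] tcp [ 0.6169 -0.1776  0.2481] [179.9   0.2 154.5] t 31.7
[-16.1  17.2   6.9  79.5   0.1   9.5]
```

carry_out(targets="-0.28 -0.48 0.02 0 0 0 -0.7;-0.28 -0.48 0 0 0 -0.7 -0.7;0 0 0 0 0 -0.9 -0.7;0 0 0 0 0 -0.9 -0.7;0 0 0 0 0 -0.9 -0.7;0 0 0 0 0 -0.97 -0.7;0 0 0 0 0 0 -0.7;0 0 0 0 0 0 -0.7")

```text
time: 32.4
ee_pos: [0.6198, -0.2217, 0.2442]
tcp_rot: [179.9, -0.1, 179.3]
wrist_force: [-0.6, -0.0, -2.1]
opening: 0.0315
grasp_force: 50.2
```

```bash
python3 - <<'E'
from h import *
go([.6268,-.3095],.08,179.5,0)
E
```

```text
shift [-0.2  -2.19  0.22] turn [ 0.02 -0.01 -0.03] tcp [ 0.6198 -0.2217  0.2442] [ 1.799e+02 -1.000e-01  1.793e+02] t 32.4
```

carry_out(targets="-0.05 -0.55 0.05 0 0 0 -0.7;-0.05 -0.55 0.05 0 0 0 -0.7;-0.05 -0.55 0.06 0 0 0 -0.7;-0.05 -0.54 0.06 0 0 0 -0.7;0 0 0 0 0 0 -0.7;0 0 0 0 0 0 -0.7;0 0 0.3 0 0 0 -0.7;0 0 0.3 0 0 0 -0.7")

```text
time: 33.07
ee_pos: [0.6275, -0.3086, 0.2122]
tcp_rot: [179.9, 0.1, 179.5]
wrist_force: [-0.1, 0.4, -2.7]
opening: 0.0308
grasp_force: 50.3
```

carry_out(targets="0 0 0.2 0 0 0 -0.7;0 0 0 0 0 0 -0.7;0 0 0 0 0 0 -0.7;0 0 0 0 0 0 -0.7;0 0 0 0 0 0 -0.7;0 0 0 0 0 0 -0.7;0 0 0 0 0 0 -0.7;0 0 0 0 0 0 -0.7")

```text
time: 33.73
ee_pos: [0.6274, -0.3094, 0.205]
tcp_rot: [179.9, 0.1, 179.5]
wrist_force: [-1.0, -0.1, -1.9]
opening: 0.0313
grasp_force: 50.3
```

```bash
python3 - <<'E'
from h import *
go([.6268,-.3095],.030,179.5,0)
E
```

```text
shift [ 0.01 -0.    0.5 ] turn [ 0.01  0.01 -0.  ] tcp [ 0.6274 -0.3094  0.205 ] [1.799e+02 1.000e-01 1.795e+02] t 33.7
```

carry_out(targets="0 0 0.25 0 0 0 -0.7;0 0 0.2 0 0 0 -0.7;0 0 0.05 0 0 0 -0.7;0 0 0 0 0 0 -0.7;0 0 0 0 0 0 -0.7;0 0 0 0 0 0 -0.15;0 0 0 0 0 0 -0.15;0 0 0 0 0 0 -0.15")

```text
time: 34.4
ee_pos: [0.6273, -0.3093, 0.1842]
tcp_rot: [179.9, 0.0, 179.5]
wrist_force: [0.4, 0.4, -0.5]
opening: 0.0366
grasp_force: 0.0
```

carry_out(targets="0 0 -0.2 0 0 0 -0.15;0 0 -0.4 0 0 0 -0.15;0 0 -0.8 0 0 0 0.2;0 0 -0.8 0 0 0 0.3;0.8 0 0 0 0 1 0.3;0.8 0 0 0 0 1 0.3;0 0 0 0 0 1 0.3;0 0 0 0 0 1 0.3")

```text
time: 35.07
ee_pos: [0.5619, -0.3056, 0.2735]
tcp_rot: [179.9, 0.0, 156.2]
wrist_force: [0.1, 0.3, 0.4]
opening: 0.0557
grasp_force: 0.0
```

carry_out(targets="0 0 0 0 0 1 0.3;0 0 0 0 0 1 0.3;0 0 0 0 0 1 0.3;0 0 0 0 0 1 0.3;0 0 0 0 0 1 0.3;0 0 0 0 0 1 0.3;0 0 0 0 0 1 0.3;0 0 0 0 0 1 0.3")

```text
time: 35.73
ee_pos: [0.5634, -0.3057, 0.2733]
tcp_rot: [179.9, -0.1, 110.5]
wrist_force: [0.7, 0.1, -0.7]
opening: 0.0555
grasp_force: 0.0
```

carry_out(targets="0 0 0 0 0 1 0.3;0 0 0 0 0 1 0.3;0 0 0 0 0 0.9 0.3;0 0 0 0 0 0 0.3;0 0 0 0 0 0 0.3;0 0 0 0 0 0 0.3;0 0 0 0 0 0 0.3;0 0 0 0 0 0 0.3")

```text
time: 36.4
ee_pos: [0.5634, -0.3057, 0.2727]
tcp_rot: [180.0, -0.1, 94.2]
wrist_force: [-0.1, 0.3, -0.2]
opening: 0.0554
grasp_force: 0.0
```

```bash
python3 - <<'E'
from h import *
im=camera("top");cv2.imwrite("pics/t6c.png",cv2.resize(im[130:330,250:440,::-1],None,fx=3,fy=3))
go(MA,.08,94,0);print(monitor.get_obs()["q"].round(1))
E
```

```text
shift [ 3.35 -2.35  0.94] turn [ 0.01 -0.02  0.03] tcp [ 0.5634 -0.3057  0.2726] [ 1.80e+02 -1.00e-01  9.42e+01] t 36.5
[-28.5  16.9   9.2  82.3   0.1  57.3]
```

View pics/t6c.png

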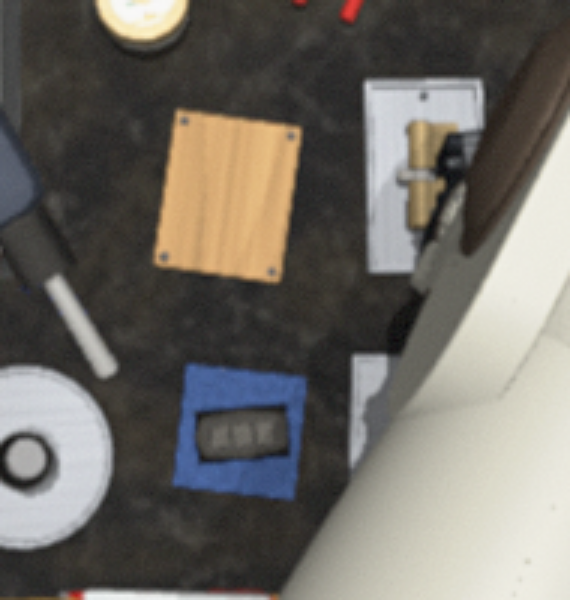

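The view shows the cylinder lengthwise in the oblong tray (crop 425,175). The fob is in the middle of the mat (241,432) and the board is empty.

carry_out(targets="0.48 -0.34 0.13 0 0 0 0.3;0.48 -0.34 0.13 0 0 0 0.3;0.48 -0.34 0.13 0 0 0 0.3;0.48 -0.34 0.13 0 0 0 0.3;0.48 -0.33 0.14 0 0 0 0.3;0.48 -0.33 0.14 0 0 0 0.3;0.47 -0.33 0.14 0 0 0 0.3;0 0 0 0 0 0 0.3", newtons=25)

```text
time: 37.12
ee_pos: [0.4578, -0.1765, 0.2341]
tcp_rot: [-179.9, -0.2, 94.2]
wrist_force: [-0.1, -0.5, -0.8]
opening: 0.0553
grasp_force: 0.0
```

carry_out(targets="0 0 0.4 0 0 0 0.3;0 0 0.4 0 0 0 0.3;0 0 0.4 0 0 0 0.3;0 0 0.18 0 0 0 0.3;0 0 0 0 0 0 0.3;0 0 0 0 0 0 -0.6;0 0 0 0 0 0 -0.6;0 0 0 0 0 0 -0.6")

```text
time: 37.78
ee_pos: [0.4606, -0.1789, 0.1811]
tcp_rot: [179.9, -0.1, 94.1]
wrist_force: [0.1, -0.2, -0.3]
opening: 0.0331
grasp_force: 25.1
```

carry_out(targets="0 0 0 0 0 0 -0.6;0 0 0 0 0 0 -0.6;0 0 0 0 0 0 -0.6;0 0 0 0 0 0 -0.6;0 0 0 0 0 0 -0.6;0 0 0 0 0 0 -0.6;0 0 0 0 0 0 -0.6;0 0 0 0 0 0 -0.6")

```text
time: 38.45
ee_pos: [0.4605, -0.1789, 0.181]
tcp_rot: [179.8, -0.0, 94.1]
wrist_force: [-0.2, -0.0, 6.0]
opening: 0.0332
grasp_force: 25.8
```

carry_out(targets="0 0 -0.4 0 0 0 -0.6;0 0 -0.6 0 0 0 -0.6;0 0 -0.6 0 0 0 -0.6;-0.6 0.5 0 0 0 0 -0.6;-0.6 0.6 0 0 0 0 -0.6;0 0 0 0 0 0 -0.6;0 0 0 0 0 0 -0.6;0 0 0 0 0 0 -0.6")

```text
time: 39.12
ee_pos: [0.5071, -0.2233, 0.2434]
tcp_rot: [-180.0, -0.1, 94.1]
wrist_force: [-0.6, -0.2, 0.7]
opening: 0.0333
grasp_force: 25.2
```

```bash
python3 - <<'E'
from h import *
go(BO,.08,94,0)
E
```

```text
shift [1.03 2.79 0.21] turn [-0.   -0.02  0.02] tcp [ 0.5071 -0.2233  0.2434] [-1.80e+02 -1.00e-01  9.41e+01] t 39.1
```

carry_out(targets="0.1 0.56 0 0 0 0 -0.6;0.23 0.56 0 0 0 0 -0.6;0.23 0.56 0.05 0 0 0 -0.6;0.23 0.56 0.05 0 0 0 -0.6;0.24 0.55 0.1 0 0 0 -0.6;0 0 0.3 0 0 0 -0.6;0 0 0.3 0 0 0 -0.6;0 0 0.2 0 0 0 -0.6")

```text
time: 39.78
ee_pos: [0.6147, -0.1738, 0.2024]
tcp_rot: [-179.9, -0.1, 94.2]
wrist_force: [-0.4, -0.2, -0.8]
opening: 0.0329
grasp_force: 25.3
```

carry_out(targets="0 0 0 0 0 0 -0.6;0 0 0 0 0 0 -0.6;0 0 0 0 0 0 -0.6;0 0 0 0 0 0 -0.6;0 0 0 0 0 0 -0.6;0 0 0 0 0 0 -0.6;0 0 0 0 0 0 -0.6;0 0 0 0 0 0 -0.6")

```text
time: 40.45
ee_pos: [0.6158, -0.1743, 0.2042]
tcp_rot: [179.9, -0.1, 94.1]
wrist_force: [-0.5, -0.6, -0.2]
opening: 0.0326
grasp_force: 25.3
```

```bash
python3 - <<'E'
from h import *
go(BO,.0295,94,0)
E
```

```text
shift [ 0.   -0.01  0.49] turn [ 0.01 -0.02  0.02] tcp [ 0.6158 -0.1743  0.2042] [ 1.799e+02 -1.000e-01  9.410e+01] t 40.5
```

Lower, release and lift, then draw back over the mat and towards the base so that the camera sees everything.

carry_out(targets="0 0 0.25 0 0 0 -0.6;0 0 0.18 0 0 0 -0.6;0 0 0.06 0 0 0 -0.6;0 0 0 0 0 0 -0.6;0 0 0 0 0 0 -0.6;0 0 0 0 0 0 0.2;0 0 0 0 0 0 0.2;0 0 0 0 0 0 0.2")

```text
time: 41.12
ee_pos: [0.6157, -0.1742, 0.184]
tcp_rot: [180.0, -0.1, 94.1]
wrist_force: [-0.2, -0.3, 0.1]
opening: 0.051
grasp_force: 0.0
```

carry_out(targets="0 0 -0.4 0 0 0 0.2;0 0 -0.8 0 0 0 0.2;0 0 -0.8 0 0 0 0.2;-0.5 -0.7 -0.2 0 0 0 0.2;-0.5 -0.7 -0.2 0 0 0 0.2;-0.3 -0.8 -0.2 0 0 0 0.2;0 -0.8 0 0 0 0 0.2;0 -0.8 0 0 0 0 0.2")

```text
time: 41.78
ee_pos: [0.4665, -0.2379, 0.2885]
tcp_rot: [179.9, -0.1, 94.1]
wrist_force: [0.0, -0.4, -0.0]
opening: 0.0512
grasp_force: 0.0
```

carry_out(targets="0 -0.8 0 0 0 0 0.2;0 -0.8 0 0 0 0 0.2;0 -0.8 0 0 0 0 0.2;0 -0.5 0 0 0 0 0.2;0 0 0 0 0 0 0.2;0 0 0 0 0 0 0.2;0 0 0 0 0 0 0.2;0 0 0 0 0 0 0.2")

```text
time: 42.45
ee_pos: [0.3529, -0.2456, 0.2881]
tcp_rot: [179.9, -0.1, 94.2]
wrist_force: [0.8, 0.5, 0.2]
opening: 0.0513
grasp_force: 0.0
```

```bash
python3 - <<'E'
from h import *
im=camera("top");cv2.imwrite("pics/t7c.png",cv2.resize(im[100:330,210:440,::-1],None,fx=2.6,fy=2.6))
print(monitor.get_obs()["ee_pos"])
E
```

```text
[ 0.3529362  -0.24550786  0.2879979 ]
```

View pics/t7c.png

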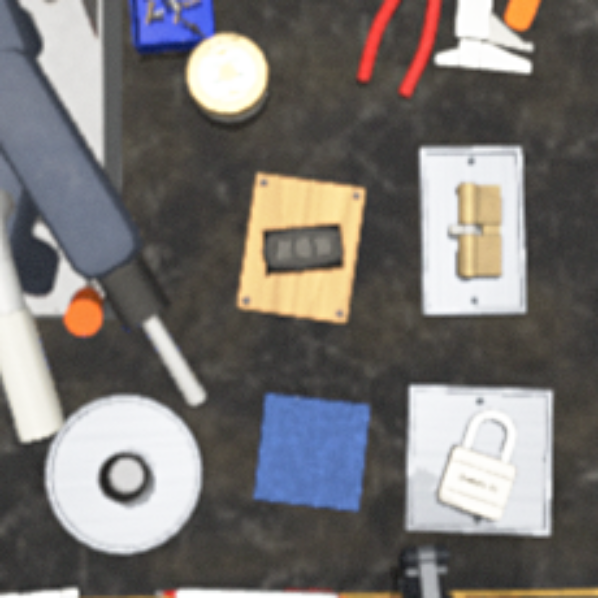

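All four things lie in the middle of their places: fob (303,249), cylinder (476,230), padlock (482,464), loupe (126,476). The pot (228,77) has not moved.

```bash
python3 -c "
from workcell import bot
print(bot.job_done())"
```

```text
the job is handed in; nothing more can be done
None
```

The padlock, lock cylinder, loupe and fob each lie in the middle of their own place, within about 3 mm by the last picture. The pot has not moved, and I handed the job in at about 42 s; it returned no verdict.

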